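Tidy the nail station on the windowsill

ROBOT

A 6-joint arm with a two-finger parallel gripper is mounted at the origin on the work surface. World frame = base frame: x ahead of the robot, y to its left, z up, the work surface at z = 0. Lengths are in m, angles in rad, forces in N, time in s.
With the tool pointing down it reaches from about 0.275 to 1 m from the base axis. Payload 8.4 kg.
Tool frame: the origin (TCP) lies between the finger pads; the fingertips stand 17 mm ahead of it and the grasp point (between the pads) lies 2 mm behind it; z points along the fingers, y is the line along which they close (so a half turn about z gives the same grasp; the last joint's range is limited). The gripper opens to 85 mm and grips with 20 to 120 N. Pads are 22 mm wide; open, the fingers measure 114 mm over their backs; the gripper's body (76 mm by 85 mm) begins 54 mm behind the grasp point. The pads swing forward as they close: fully open they stand 13 mm farther back than shut.
Start: joints at [1.312, 0.353, 1.633, -0, 1.155, -0.002], TCP at [0.159, 0.605, 0.248] pointing down, gripper open.
Joint ranges: [-2.63, 2.63], [-0.92, 2.1], [0.06, 2.66], [-1.3, 4.44], [0, 2.69], [-3.02, 3.02]. Speed limits (rad/s): [2.22, 2.22, 2.79, 3.14, 3.14, 3.14].

INTERFACE

Orientations are given as a rotation vector (axis times angle).
In Python, from workcell import get_state, snapshot, finish_job gives the robot as it stands.
- The arm moves only by the tool carry_out, never from a script. Its argument "increments" is a list of rows, each a list of 2 entries, a list of its own where there are three numbers: the shift along the tool's x, y, z in units of 40 mm (1.0 is 40 mm), then the turn about the tool's z in units of 5 degrees (1.0 is 5 degrees). In form: [[[dx, dy, dz], yaw], ...]. A call has 1 to 20 rows; each row shifts and turns the commanded pose from where the row before left it, along the tool's axes as they then stand; what a row does not reach is not made up. A row lasts 1/10 s, in which the tool goes at most 50 mm and 8.59 degrees, less where a joint would pass 70% of its speed; a pose out of reach is approached as far as the arm can. A call is refused whole if a number of a shift passes 1 or a number of a turn 1, either way. A call with a gripper value outside its range is refused whole. "claw" is the finger opening in mm, from 0 to 85.4, set as the call begins (left out, the last holds). The fingers move at their own pace and stop on an object; "grip_force" is the grip in N (left out, the last holds). Time passes only in rows, so rows that do not move let the fingers close. It gives the time, the measured TCP pose, the force, the opening and the grip force at its end, in the units of the state.
- get_state(): the state, without advancing time (a new reading comes with each control period).
- snapshot(name): name is "scene" or "top" or "wrist"; returns a dict with "pixels" (384x512x3 uint8, red, green, blue), "depth" (384x512 float32, m along the optical axis (not along the pixel's ray), 0 where there is no reading), "camera_matrix" (3x3 intrinsics, pixels), "extrinsics" (4x4, takes a point from world to camera coordinates). Camera axes: x right, y down, z forward; pixel columns grow to the right and rows downward; lengths in m; the calibration is good to about 2 mm. A picture is of the moment at which its call begins.
- finish_job(): hands the job in; it is judged then, once.
The state is a dict: "time_s": time; "qpos": joint angles; "dq": joint speeds; "joint_torque": joint torques, N m; "eef_pos": TCP position; "tcp_rot": TCP orientation; "ft_force": force on the tool from outside, world axes, zero at the start; "moment": the same for the moment, N m; "grip_width": finger opening in m; "grip_force": force on a finger pad.
Only numpy, scipy, OpenCV 4.12 (cv2) and the standard library are available. Lean on these libraries where they do the work, as an engineer would, in place of code of your own. Each camera call takes 0.05 s, during which the arm holds its last target. There are 200 camera calls.

TASK

Tidy the manicure things on the windowsill: lay the red comb and the glass nail file flat on the floor of the black tray, stand the two capped glass jars upright in the wooden caddy, one in each bay, and stand the red nail-polish bottle upright in the blue stand. Set the glass things down without dropping or tipping them, and leave the amber oil bottle standing exactly where it is.

Things in the scene. Friction and masses are not known exactly. Their poses are not given: they have to be found in the camera images.
- comb: Red plastic pocket comb lying flat on the sill, 130 long (its x axis) x 28 wide (y) x 7 mm thick (z), solid enough to pinch across the 28 mm anywhere. Origin at the centre of its underside, z up. About 25 g.
- file: Frosted pale glass nail file with a pink-violet handle end (its -x end), lying flat on the sill: a straight bar 120 long (x) x 16 wide (y) x 6 mm thick (z). Origin at the centre of its underside, z up. About 22 g.
- jar_brass: Small empty round clear glass jar closed with a brass-coloured twist cap, standing upright: 44 mm diameter for glass and cap alike, 58 mm tall, the cap taking the top 18 mm. Origin at the centre of its underside, z up. About 90 g. Its cap stays shut.
- jar_white: The second small empty clear glass jar, closed with a white twist cap, standing upright: same sizes as the other, 44 mm diameter, 58 mm tall, cap the top 18 mm. Origin at the centre of its underside, z up. About 90 g.
- polish: Red square nail-polish bottle with a black square cap, standing upright: red body 30 x 30 mm and 34 mm tall, cap 22 x 22 mm above it up to 62 mm. Origin at the centre of its underside, z up. x and y along the square's sides. About 60 g.
- oil: Round amber cuticle-oil bottle with a pale wooden cap, standing among the other things: body 34 mm diameter and 46 mm tall, cap 22 mm diameter up to 66 mm. Origin at the centre of its underside, z up. It is loose, and is to stay where it stands.
- tray: Black acrylic open tray, fixed to the sill: outside 158 (x) x 168 (y) x 16 mm high, walls and floor 4 mm, so the inner floor is 150 x 160 mm at 4 mm above the sill. Origin at the centre of its underside, z up. It has room for the comb and the file side by side, both lying along y.
- caddy: Pale wooden jar caddy, fixed to the sill: low open box 84 (x) x 156 (y) x 20 mm high, walls and floor 4 mm, with a 4 mm divider of the walls' height across its middle; its two bays, each 76 (x) x 72 mm (y), are centred at y = +38 and y = -38 mm, their floor at 4 mm. Origin at the centre of its underside, z up. 
- stand: Small blue square open stand, fixed to the sill: 72 x 72 x 14 mm high, walls and floor 4 mm, inner floor 64 x 64 mm at 4 mm above the sill. Origin at the centre of its underside, z up. 
Mind the look-alikes: they are no part of the job. What is shaped like the jar_brass but pink, purple or turquoise is not meant.

How it is judged:
At the end, for the whole second after the job is handed in: Comb and file lie flat on the tray's floor, one jar stands in each caddy bay, the polish bottle stands in the blue stand (each underside 2 to 7.5 mm above the sill, tilt under 0.08 rad, all at rest and released); the oil bottle stands upright within 12 mm of its starting spot (x of comb in the frame of tray between -0.072 and 0.072 m and y of comb in the frame of tray between -0.077 and 0.077 m and z of comb in the frame of tray between 0.002 and 0.0075 m and angle between each of comb, file, jar_brass, jar_white, polish, oil's own z axis and vertical below 0.08 rad and linear speed of each of comb, file, jar_brass, jar_white, polish below 0.02 m/s and angular speed of each of comb, file, jar_brass, jar_white, polish below 0.2 rad/s and x of file in the frame of tray between -0.072 and 0.072 m and y of file in the frame of tray between -0.077 and 0.077 m and z of file in the frame of tray between 0.002 and 0.0075 m and x of jar_brass in the frame of caddy between -0.038 and 0.038 m and y of jar_brass in the frame of caddy between -0.074 and 0.074 m and z of jar_brass in the frame of caddy between 0.002 and 0.0075 m and x of jar_white in the frame of caddy between -0.038 and 0.038 m and y of jar_white in the frame of caddy between -0.074 and 0.074 m and z of jar_white in the frame of caddy between 0.002 and 0.0075 m and x of polish in the frame of stand between -0.032 and 0.032 m and y of polish in the frame of stand between -0.032 and 0.032 m and z of polish in the frame of stand between 0.002 and 0.0075 m and distance of oil from where it was at the start of the episode below 0.012 m); the robot touches nothing.
It fails at once if a jar, the polish bottle or the oil bottle is tipped more than about 35 degrees (angle between any of jar_brass, jar_white, polish, oil's own z axis and vertical above 0.6 rad).
It fails at once if a jar, the polish bottle or the glass file is dropped or thrown (moves faster than 0.7 m/s while the fingers do not hold it, a fall of about 25 mm) ((linear speed of jar_brass above 0.7 m/s and contact force between jar_brass and the fingers below 0.1 N) or (linear speed of jar_white above 0.7 m/s and contact force between jar_white and the fingers below 0.1 N) or (linear speed of polish above 0.7 m/s and contact force between polish and the fingers below 0.1 N) or (linear speed of file above 0.7 m/s and contact force between file and the fingers below 0.1 N)).
It fails at once if the oil bottle is pushed or carried away from its spot (more than 15 mm) (distance of oil from where it was at the start of the episode above 0.015 m).
It also fails if it takes over 112 s, if anything falls off the work surface, if the arm or the gripper's body presses on something with over 40 N, if the wrist force passes 120 N, or if a joint passes its speed limit or range.

## Working session

There is one attempt and no reset: what is moved stays moved. The work goes in short steps, Python scripts to look and compute and a tool call to move; the robot and the scene stay as the last step left them, time stands still between calls to the robot, and variables do not carry over. Pictures are saved under pics/ and viewed, at most 14 in all, crops included, and the job is handed in when it is done.

Besides the shell and the picture viewer there is one more tool, called after "Emit:" as name(argument=value, ...), one argument or row to a line, values as JSON. carry_out: Moves the arm, as the interface text tells. Its arguments: {"type":"object","properties":{"increments":{"type":"array","items":{"type":"array"}},"claw":{"type":"number"},"grip_force":{"type":"number"}},"required":["increments"]}

```bash
mkdir -p pics; ls
python3 - <<'E'
from workcell import get_state, snapshot
import cv2,numpy as np
print(get_state())
for n in ("scene","top"):
    s=snapshot(n); np.savez("%s0.npz"%n,**s)
    cv2.imwrite(f"pics/{n}0.png",cv2.resize(s["pixels"][:,:,::-1],(800,600),interpolation=cv2.INTER_CUBIC))
    print(n,s["camera_matrix"],s["extrinsics"])
E
```

```text
pics
{'time_s': 0.0, 'qpos': array([ 1.31158519e+00,  3.53670620e-01,  1.63413414e+00, -1.09410789e-05,
        1.15523381e+00, -2.38708865e-03]), 'dq': array([ 0.00014225, -0.00274359, -0.0001294 ,  0.00045638,  0.00019025,
        0.00090594]), 'joint_torque': array([-1.66599297e-03, -6.05241251e+01, -3.42070735e+01, -3.15683455e-04,
        9.24833352e-03, -4.39501900e-05]), 'eef_pos': array([0.15863254, 0.6040531 , 0.24754764]), 'tcp_rot': array([-4.02280609e-01, -3.11554924e+00,  2.25375793e-03]), 'ft_force': array([-0.70774329,  0.19654152,  0.05925895]), 'moment': array([-0.03834014, -0.00535198, -0.0530454 ]), 'grip_force': 0.0, 'grip_width': 0.08547724321890748}
scene [[382.19959868   0.         257.48676751]
 [  0.         382.19959868 195.56696401]
 [  0.           0.           1.        ]] [[-6.37324342e-01  7.70595373e-01 -6.73772394e-04  3.04619198e-01]
 [ 5.12683555e-01  4.23364134e-01 -7.46939343e-01 -2.21735655e-01]
 [-5.75302750e-01 -4.76388058e-01 -6.64891844e-01  1.20901353e+00]
 [ 0.00000000e+00  0.00000000e+00  0.00000000e+00  1.00000000e+00]]
top [[358.72675965   0.         256.88586735]
 [  0.         358.72675965 198.78187012]
 [  0.           0.           1.        ]] [[ 0.01224229 -0.99940231  0.03232879 -0.02349667]
 [-0.99962794 -0.01302036 -0.02396754  0.47404311]
 [ 0.02437414 -0.03202334 -0.99918988  1.0267299 ]
 [ 0.          0.          0.          1.        ]]
```

View pics/scene0.png

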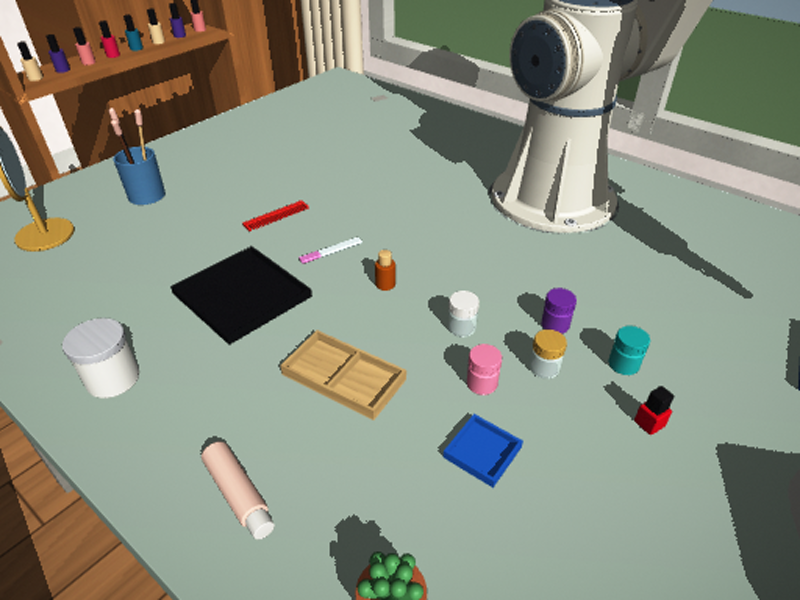

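View pics/top0.png

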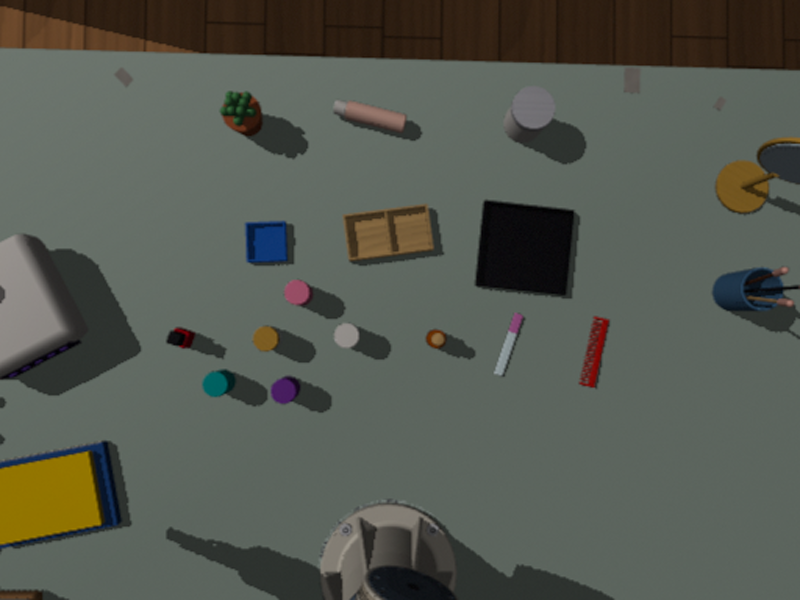

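The scene view (800x600) shows the comb at (276,215), file (331,250), oil (386,270), white jar (463,313), brass jar (548,352), polish (655,410), tray (242,293), caddy (343,373) and stand (483,450). In the top view they are at comb (595,352), file (510,345), oil (436,339), white (346,335), brass (266,339), polish (181,338), tray (526,248), caddy (389,233) and stand (267,242). Next I measure them in both views.

```bash
cat > h.py <<'E'
import numpy as np, cv2
from scipy.spatial.transform import Rotation as R
def cast(s,uv,z):
    """pixels -> world points on the plane at height z"""
    K,E=s["camera_matrix"],s["extrinsics"]; Rm,t=E[:3,:3],E[:3,3]
    o=-Rm.T@t; d=np.c_[np.asarray(uv,float).reshape(-1,2),np.ones(len(np.reshape(uv,(-1,2))))]@np.linalg.inv(K).T@Rm
    return o+d*((z-o[2])/d[:,2])[:,None]
def deproj(s,m):
    v,u=np.nonzero(m&(s["depth"]>0)); Z=s["depth"][v,u]
    p=np.c_[u,v,np.ones(len(u))]@np.linalg.inv(s["camera_matrix"]).T*Z[:,None]
    return (p-s["extrinsics"][:3,3])@s["extrinsics"][:3,:3]
def mask(s,lo,hi,roi):
    """HSV mask inside roi (x0,y0,x1,y1, native pixels), largest blob"""
    h=cv2.cvtColor(s["pixels"],cv2.COLOR_RGB2HSV)
    m=cv2.inRange(h,np.array(lo),np.array(hi)) if lo[0]<=hi[0] else cv2.inRange(h,np.array([0,*lo[1:]]),np.array(hi))|cv2.inRange(h,np.array(lo),np.array([179,*hi[1:]]))
    z=np.zeros_like(m); x0,y0,x1,y1=[int(a) for a in roi]; z[y0:y1,x0:x1]=m[y0:y1,x0:x1]
    n,l,st,_=cv2.connectedComponentsWithStats(z)
    return l==1+np.argmax(st[1:,4]) if n>1 else z>0
E
cat > m.py <<'E'
from h import *
S={n:dict(np.load(n+"0.npz")) for n in("scene","top")}
k=.64
H={"comb":(170,120,80,10,255,255),"file":(0,0,150,179,255,255),"brass":(12,120,60,28,255,255),"white":(0,0,120,179,60,255),
"polish":(170,150,60,10,255,255),"pcap":(0,0,0,179,255,35),"oil":(3,120,30,14,255,255),"oilcap":(9,40,120,25,150,255),"tray":(0,0,0,179,255,30),"caddy":(10,40,60,25,255,255),"stand":(100,150,30,125,255,255)}
C={"comb":((276,215),(595,352),45),"file":((331,250),(510,345),40),"brass":((548,352),(266,339),26),"white":((463,313),(346,335),24),"polish":((655,410),(181,338),25),"pcap":((657,399),(176,338),14),
"oil":((386,270),(436,339),22),"oilcap":((386,257),(438,339),14),"tray":((242,293),(526,248),72),"caddy":((343,373),(389,233),66),"stand":((483,450),(267,242),42)}
for n,h in H.items():
    for i,v in enumerate(("scene","top")):
        (x,y),r=C[n][i],C[n][2]
        m=mask(S[v],h[:3],h[3:],((x-r)*k,(y-r)*k,(x+r)*k,(y+r)*k))
        P=deproj(S[v],m)
        if len(P)<5: print(n,v,"few",m.sum()); continue
        zt=np.percentile(P[:,2],90); T=P[P[:,2]>zt-.006] if n not in("tray","caddy","stand") else P
        c,wh,a=cv2.minAreaRect((T[:,:2]*1000).astype(np.float32))
        print(n,v,m.sum(),"z10/50/90",np.round(np.percentile(P[:,2],[10,50,90])*1e3,1),"c",np.round(c,1),"wh",np.round(wh,1),"a",round(a,1))
E
python3 m.py
```

```text
comb scene 265 z10/50/90 [1.  4.4 6.6] c [ 405.7 -377.1] wh [ 32.8 129.5] a 79.1
comb top 370 z10/50/90 [-0.4  5.2  8.4] c [ 403.7 -376. ] wh [ 29.7 128.4] a 77.4
file scene 2452 z10/50/90 [-2.7 -1.1  1.1] c [ 410.4 -233.9] wh [249.2 152.5] a 42.1
file top 72 z10/50/90 [3.9 5.7 8.5] c [ 398.4 -209.1] wh [11.1 76.9] a 72.4
brass scene 332 z10/50/90 [45.4 56.1 57.9] c [426.2 219.9] wh [43.1 42.2] a 51.3
brass top 202 z10/50/90 [55.2 57.8 60.4] c [422.8 220.4] wh [39.7 40.8] a 68.8
white scene 794 z10/50/90 [-2.  16.9 57. ] c [432.1  81. ] wh [43.6 42. ] a 36.0
white top 190 z10/50/90 [55.3 57.6 59.6] c [430.3  81.5] wh [38.2 38.2] a 0.7
polish scene 265 z10/50/90 [ 6.5 22.3 32.9] c [425.1 376.2] wh [29.3 29.3] a 72.7
polish top 24 z10/50/90 [32.4 33.7 39.1] c [432.7 371.1] wh [26.4  6.2] a 62.6
pcap scene 187 z10/50/90 [40.4 55.4 61.2] c [425.7 376.3] wh [19.5 19.9] a 69.7
pcap top 76 z10/50/90 [45.3 60.7 64.4] c [421.3 375.2] wh [17.7 20.2] a 71.5
oil scene 206 z10/50/90 [ 6.7 27.5 44.5] c [431.4 -76. ] wh [24.6 31.3] a 50.1
oil top 57 z10/50/90 [41.2 45.  48.5] c [425.6 -77.5] wh [31.4 29.6] a 45.6
oilcap scene 78 z10/50/90 [49.5 61.6 65.4] c [428.1 -79. ] wh [21.3 21.4] a 28.3
oilcap top 35 z10/50/90 [63.2 65.  67.4] c [425.6 -77.6] wh [15.6 15.6] a 47.2
tray scene 2956 z10/50/90 [ 1.6  3.3 12.7] c [ 598.7 -243.5] wh [170.1 157.7] a 84.8
tray top 3139 z10/50/90 [0.8 3.6 8.9] c [ 594.4 -245.8] wh [174.4 156.7] a 84.4
caddy scene 2518 z10/50/90 [ 1.7  4.2 18.3] c [613.4   2. ] wh [102.6 170.3] a 8.2
caddy top 1637 z10/50/90 [ 1.   4.1 18.6] c [621.3   8.9] wh [ 88.6 161.2] a 8.6
stand scene 1340 z10/50/90 [ 1.7  3.8 13. ] c [600.7 228.8] wh [74.5 77.7] a 3.4
stand top 646 z10/50/90 [ 1.5  4.5 13.1] c [597.9 231.9] wh [70.8 69.7] a 3.3
```

Heights agree with the text to about 2 mm in both views. I'll refine the container rims, file and polish, and print the shifts in tool axes.

```bash
cat > m2.py <<'E'
from m import S,H,C,k
from h import *
def rect(P): 
    c,wh,a=cv2.minAreaRect((P[:,:2]*1000).astype(np.float32)); return "n%d"%len(P),np.round(c,1),np.round(wh,1),round(a,1)
print("----")
for n,lo,hi in(("tray",.011,.02),("caddy",.014,.025),("stand",.010,.018)):
    for i,v in enumerate(("scene","top")):
        (x,y),r=C[n][i],C[n][2]; h=H[n]
        m=mask(S[v],h[:3],h[3:],((x-r)*k,(y-r)*k,(x+r)*k,(y+r)*k)); P=deproj(S[v],m)
        print(n,v,"rim",*rect(P[(P[:,2]>lo)&(P[:,2]<hi)]))
        if v=="top":   # outer contour cast on the rim plane
            q=np.argwhere(m)[:,::-1]; print("   cast",*rect(cast(S[v],q,{"tray":.016,"caddy":.02,"stand":.014}[n])))
for i,v in enumerate(("scene","top")):
    hsv=cv2.cvtColor(S[v]["pixels"],cv2.COLOR_RGB2HSV)
    (x,y)=C["file"][i]; r=36
    m=np.zeros(hsv.shape[:2],bool); sl=np.s_[int((y-r)*k):int((y+r)*k),int((x-r)*k):int((x+r)*k)]
    g=hsv[sl].astype(int); b=cv2.inRange(hsv[sl],np.array([130,40,60]),np.array([175,255,255]))|((g[...,2]>np.median(g[...,2])+40)*255).astype(np.uint8)
    m[sl]=b>0
    q=np.argwhere(m)[:,::-1]; P=cast(S[v],q,.006); print("file",v,*rect(P), "depth z50",np.round(np.median(deproj(S[v],m)[:,2]),4))
E
python3 m2.py | sed -n '/----/,$p'
```

```text
----
tray scene rim n389 [ 598.8 -243.6] [170.1 157.4] 84.7
tray top rim n282 [ 594.5 -242.6] [168.  156.1] 84.9
   cast n3139 [ 593.6 -242.8] [168.  156.8] 84.5
caddy scene rim n581 [620.5   8.9] [ 86.9 158.1] 8.4
caddy top rim n295 [619.   11.2] [ 84.8 155.6] 8.4
   cast n1637 [618.1   9.4] [ 86.3 159. ] 8.5
stand scene rim n328 [600.6 231.3] [74.5 72.6] 3.2
stand top rim n108 [598.  231.9] [70.4 69.8] 3.1
   cast n646 [596.9 230.7] [72.2 71.8] 3.5
file scene n181 [ 421.6 -214.5] [ 22.1 119. ] 72.7 depth z50 0.0046
file top n216 [ 416.7 -216.3] [ 17.5 118.1] 71.9 depth z50 0.0057
```

```bash
cat > go.py <<'E'
import sys; from h import *; from workcell import get_state
# usage: go.py x y z phi  (mm, deg; phi = world heading of tool y); repeated targets chain
s=get_state(); p=s["eef_pos"]*1e3; M=R.from_rotvec(s["tcp_rot"]).as_matrix()
ph=np.degrees(np.arctan2(M[1,1],M[0,1])); print("t",round(s["time_s"],2),"tcp",np.round(p,1),"phi",round(ph,1),"tilt",np.round(M[:2,2],4),"w",round(s["grip_width"]*1e3,1),"gf",round(s["grip_force"],1),"F",np.round(s["ft_force"],1))
a=np.array(sys.argv[1:],float).reshape(-1,4)
for t in a:
    d=M.T@(t[:3]-p)/40; y=(ph-t[3]+90)%180-90
    print("shift units",np.round(d,2),"yaw units",round(y/5,2)); p=t[:3]; M=M@R.from_rotvec([0,0,np.radians(y)]).as_matrix(); ph-=y
E
python3 go.py 424.5 376 150 71 424.5 376 31 71
```

```text
t 0.1 tcp [158.6 604.1 247.7] phi 75.3 tilt [-0.0003 -0.0012] w 85.7 gf 0.0 F [-0.3  0.6 -0. ]
shift units [-7.88 -3.83  2.45] yaw units 0.86
shift units [0.   0.   2.97] yaw units 0.0
```

Emit:
carry_out(
  increments=[
    [[-0.4,-0.2,0.1],0],
    [[-0.8,-0.4,0.25],0],
    [[-0.8,-0.4,0.25],0],
    [[-0.8,-0.4,0.25],0],
    [[-0.8,-0.4,0.25],0],
    [[-0.8,-0.4,0.25],0],
    [[-0.8,-0.4,0.25],0],
    [[-0.8,-0.4,0.25],0],
    [[-0.8,-0.4,0.25],0],
    [[-0.8,-0.4,0.25],0],
    [[-0.28,-0.03,0.1],0.86],
    [[0,0,0],0],
    [[0,0,0],0],
  ],
  claw=60,
  grip_force=40,
)

```text
time_s: 1.4
eef_pos: [0.4245, 0.3757, 0.1501]
tcp_rot: [-0.517, -3.098, 0.001]
ft_force: [-0.9, 0.0, 0.2]
grip_width: 0.0595
grip_force: 0.0
```

```bash
python3 go.py 424.5 376 150 71 424.5 376 31 71
python3 - <<'E'
from workcell import snapshot
import cv2,numpy as np
s=snapshot("wrist"); np.savez("w1.npz",**s); cv2.imwrite("pics/w1.png",s["pixels"][:,:,::-1])
E
```

```text
t 1.4 tcp [424.5 375.7 150.1] phi 71.0 tilt [-0.0006 -0.0004] w 59.5 gf 0.0 F [-0.9  0.   0.2]
shift units [0.   0.01 0.  ] yaw units 0.01
shift units [-0.    0.    2.97] yaw units 0.0
```

View pics/w1.png

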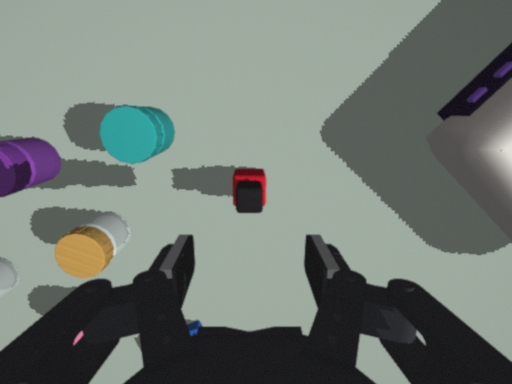

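The wrist view has the polish bottle at (249,190), square to the fingers and on their midline (about x=249). I descend and grip.

Emit:
carry_out(
  increments=[
    [[0,0,0.5],0],
    [[0,0,0.5],0],
    [[0,0,0.5],0],
    [[0,0,0.5],0],
    [[0,0,0.5],0],
    [[0,0,0.3],0],
    [[0,0,0.17],0],
    [[0,0,0],0],
    [[0,0,0],0],
  ],
)

```text
time_s: 2.35
eef_pos: [0.4249, 0.3767, 0.0321]
tcp_rot: [0.518, 3.098, 0.001]
ft_force: [-0.7, -1.8, 0.4]
grip_width: 0.0597
grip_force: 0.0
```

Emit:
carry_out(
  increments=[
    [[0,0,0],0],
    [[0,0,0],0],
    [[0,0,0],0],
    [[0,0,0],0],
    [[0,0,0],0],
    [[0,0,0],0],
    [[0,0,0],0],
    [[0,0,0],0],
  ],
  claw=15,
)

```text
time_s: 3.15
eef_pos: [0.4252, 0.3766, 0.0323]
tcp_rot: [0.519, 3.098, 0.002]
ft_force: [-0.5, -0.9, 5.7]
grip_width: 0.0288
grip_force: 40.0
```

```bash
python3 go.py 424.5 376 110 71 598.5 231.3 110 71 598.5 231.3 35.5 71
```

```text
t 3.15 tcp [425.2 376.6  32.3] phi 71.0 tilt [0.001  0.0009] w 28.8 gf 40.0 F [-0.5 -0.9  5.7]
shift units [ 0.01 -0.02 -1.94] yaw units -0.0
shift units [-5.29 -2.    0.  ] yaw units 0.0
shift units [ 0.   -0.    1.86] yaw units 0.0
```

Emit:
carry_out(
  increments=[
    [[0,0,-0.2],0],
    [[0,0,-0.5],0],
    [[0,0,-0.6],0],
    [[0,0,-0.6],0],
    [[-0.3,-0.1,0],0],
    [[-0.7,-0.3,0],0],
    [[-0.8,-0.3,0],0],
    [[-0.8,-0.3,0],0],
    [[-0.8,-0.3,0],0],
    [[-0.8,-0.3,0],0],
    [[-0.7,-0.3,0],0],
    [[-0.4,-0.1,0],0],
    [[0,0,0],0],
    [[0,0,0],0],
    [[0,0,0],0],
  ],
)

```text
time_s: 4.65
eef_pos: [0.598, 0.2323, 0.1072]
tcp_rot: [-0.518, -3.098, 0.0]
ft_force: [-0.2, -0.3, -0.7]
grip_width: 0.0294
grip_force: 39.6
```

```bash
python3 go.py 598.5 231.3 37 71
python3 - <<'E'
from workcell import snapshot
import cv2,numpy as np
s=snapshot("scene"); cv2.imwrite("pics/s1.png",cv2.resize(s["pixels"][190:340,200:460,::-1],None,fx=2,fy=2))
E
```

```text
t 4.65 tcp [598.  232.3 107.2] phi 71.0 tilt [-0.001  -0.0001] w 29.4 gf 39.6 F [-0.2 -0.3 -0.7]
shift units [-0.02 -0.02  1.75] yaw units 0.01
```

View pics/s1.png

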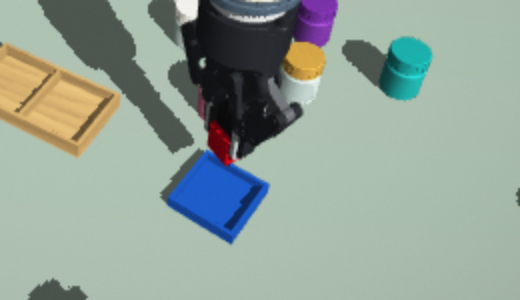

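The crop shows the red bottle upright in the fingers at (222,143), above the stand at (217,197). I lower and release it.

Emit:
carry_out(
  increments=[
    [[0,0,0.4],0],
    [[0,0,0.5],0],
    [[0,0,0.4],0],
    [[0,0,0.2],0],
    [[0,0,0.1],0],
    [[0,0,0.1],0],
    [[0,0,0.05],0],
    [[0,0,0],0],
    [[0,0,0],0],
  ],
)

```text
time_s: 5.6
eef_pos: [0.5994, 0.2316, 0.038]
tcp_rot: [0.519, 3.098, 0.001]
ft_force: [-0.2, -0.3, -0.6]
grip_width: 0.0293
grip_force: 39.6
```

```bash
python3 go.py
```

```text
t 5.6 tcp [599.4 231.6  38. ] phi 71.0 tilt [0.0007 0.0003] w 29.3 gf 39.6 F [-0.2 -0.3 -0.6]
```

Emit:
carry_out(
  increments=[
    [[0,0,0.03],0],
    [[0,0,0.02],0],
    [[0,0,0],0],
  ],
)

```text
time_s: 5.9
eef_pos: [0.5994, 0.2317, 0.0364]
tcp_rot: [0.519, 3.098, 0.001]
ft_force: [-1.5, -0.6, 6.3]
grip_width: 0.0289
grip_force: 40.4
```

Emit:
carry_out(
  increments=[
    [[0,0,0],0],
    [[0,0,0],0],
    [[0,0,0],0],
    [[0,0,0],0],
    [[0,0,0],0],
    [[0,0,-0.2],0],
    [[0,0,-0.5],0],
    [[0,0,-0.8],0],
    [[0,0,-0.8],0],
    [[0,0,0],0],
  ],
  claw=50,
)

```text
time_s: 6.9
eef_pos: [0.6018, 0.2326, 0.1327]
tcp_rot: [0.518, 3.092, 0.006]
ft_force: [0.5, -0.3, -0.0]
grip_width: 0.05
grip_force: 0.0
```

```bash
python3 go.py 424.5 220 125 71 424.5 220 41 71
```

```text
t 6.9 tcp [601.8 232.6 132.7] phi 71.0 tilt [0.0072 0.0028] w 50.0 gf 0.0 F [ 0.5 -0.3 -0. ]
shift units [ 4.09 -1.74  0.16] yaw units -0.0
shift units [ 0.01 -0.01  2.1 ] yaw units 0.0
```

Emit:
carry_out(
  increments=[
    [[0.4,-0.2,0],0],
    [[0.8,-0.3,0],0],
    [[0.8,-0.3,0],0],
    [[0.8,-0.3,0],0],
    [[0.8,-0.4,0.1],0],
    [[0.4,-0.2,0],0],
    [[0.09,-0.04,0],0],
    [[0,0,0],0],
    [[0,0,0],0],
    [[0,0,0],0],
  ],
  claw=65,
)

```text
time_s: 7.9
eef_pos: [0.423, 0.2194, 0.1236]
tcp_rot: [0.519, 3.097, 0.001]
ft_force: [-0.4, 0.5, -0.0]
grip_width: 0.065
grip_force: 0.0
```

```bash
python3 go.py 424.5 220 125 71 424.5 220 41 71
python3 - <<'E'
from h import *
from workcell import snapshot
s=snapshot("wrist"); cv2.imwrite("pics/w2.png",s["pixels"][:,:,::-1])
m=mask(s,(12,120,60),(28,255,255),(0,0,512,384)); P=deproj(s,m); T=P[P[:,2]>.053]
print(m.sum(),np.percentile(P[:,2],[10,50,90]),cv2.minEnclosingCircle((T[:,:2]*1e3).astype(np.float32)))
E
```

```text
t 7.9 tcp [423.  219.4 123.6] phi 71.0 tilt [0.0009 0.0004] w 65.0 gf 0.0 F [-0.4  0.5 -0. ]
shift units [-0.03  0.03 -0.03] yaw units -0.01
shift units [ 0.  -0.   2.1] yaw units 0.0
2715 [0.05731206 0.0582639  0.05911364] ((422.47857666015625, 220.09544372558594), 22.231969833374023)
```

View pics/w2.png

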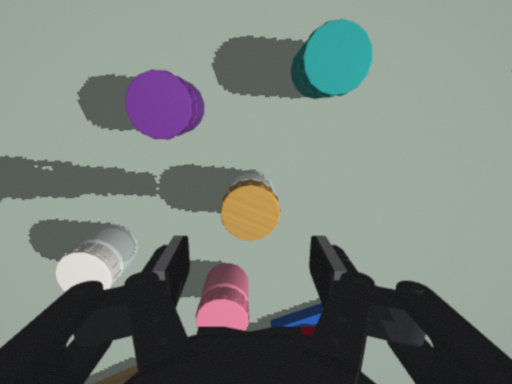

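The wrist view has the brass cap at (250,210), centred between the fingers and measured at (422.5, 220.1). The fingers have clear space on both sides, so I grasp.

Emit:
carry_out(
  increments=[
    [[0,0,0.5],0],
    [[0,0,0.5],0],
    [[0,0,0.5],0],
    [[0,0,0.3],0],
    [[0,0,0.2],0],
    [[0,0,0.07],0],
    [[0,0,0],0],
    [[0,0,0],0],
  ],
)

```text
time_s: 8.75
eef_pos: [0.4221, 0.2193, 0.0412]
tcp_rot: [0.519, 3.098, 0.001]
ft_force: [-0.0, 0.1, -0.0]
grip_width: 0.0653
grip_force: 0.0
```

Emit:
carry_out(
  increments=[
    [[0,0,0],0],
    [[0,0,0],0],
    [[0,0,0],0],
    [[0,0,0],0],
    [[0,0,0],0],
    [[0,0,0],0],
    [[0,0,0],0],
  ],
  claw=30,
)

```text
time_s: 9.45
eef_pos: [0.4221, 0.2193, 0.0415]
tcp_rot: [0.519, 3.098, 0.001]
ft_force: [-0.5, -1.0, 6.0]
grip_width: 0.0429
grip_force: 39.9
```

```bash
python3 - <<'E'
import numpy as np
a=np.radians(8.4)
for y in(38,-38): print(619.3-y*np.sin(a),10+y*np.cos(a))
E
python3 go.py 424 220 120 71 613.7 47.6 120 71 613.7 47.6 46 71
```

```text
613.7488449146283 47.59234865259356
624.8511550853716 -27.592348652593557
t 9.45 tcp [422.1 219.3  41.5] phi 71.0 tilt [0.0011 0.0005] w 42.9 gf 39.9 F [-0.5 -1.   6. ]
shift units [-0.04  0.03 -1.96] yaw units -0.0
shift units [-5.89 -2.53  0.  ] yaw units 0.0
shift units [ 0.   -0.    1.85] yaw units 0.0
```

Emit:
carry_out(
  increments=[
    [[0,0,-0.2],0],
    [[0,0,-0.5],0],
    [[0,0,-0.7],0],
    [[0,0,-0.6],0],
    [[-0.3,-0.1,-0.2],0],
    [[-0.7,-0.3,0],0],
    [[-0.8,-0.3,0],0],
    [[-0.8,-0.4,0],0],
    [[-0.8,-0.4,0],0],
    [[-0.8,-0.3,0],0],
    [[-0.8,-0.4,0],0],
    [[-0.6,-0.2,0],0],
    [[-0.3,-0.1,0],0],
    [[0,0,0],0],
    [[0,0,0],0],
    [[0,0,0],0],
  ],
)

```text
time_s: 11.05
eef_pos: [0.6111, 0.0484, 0.1284]
tcp_rot: [-0.517, -3.097, 0.0]
ft_force: [-0.4, 1.3, -0.5]
grip_width: 0.0426
grip_force: 40.8
```

```bash
python3 go.py 613.7 47.6 46.5 71
```

```text
t 11.05 tcp [611.1  48.4 128.4] phi 71.0 tilt [-0.0012  0.0001] w 42.6 gf 40.8 F [-0.4  1.3 -0.5]
shift units [-0.07  0.    2.05] yaw units 0.01
```

Emit:
carry_out(
  increments=[
    [[-0.07,0,0.4],0],
    [[0,0,0.5],0],
    [[0,0,0.5],0],
    [[0,0,0.3],0],
    [[0,0,0.15],0],
    [[0,0,0.1],0],
    [[0,0,0.05],0],
    [[0,0,0.03],0],
    [[0,0,0.02],0],
    [[0,0,0],0],
    [[0,0,0],0],
  ],
)

```text
time_s: 12.15
eef_pos: [0.6151, 0.0467, 0.047]
tcp_rot: [0.519, 3.098, 0.0]
ft_force: [1.0, 0.1, 0.5]
grip_width: 0.0434
grip_force: 40.8
```

```bash
python3 go.py 613.7 47.6 45.5 71
```

```text
t 12.15 tcp [615.1  46.7  47. ] phi 71.0 tilt [0.0006 0.    ] w 43.4 gf 40.8 F [1.  0.1 0.5]
shift units [0.04 0.01 0.04] yaw units -0.0
```

Emit:
carry_out(
  increments=[
    [[0,0,0.03],0],
    [[0,0,0.01],0],
    [[0,0,0],0],
  ],
)

```text
time_s: 12.45
eef_pos: [0.6151, 0.0467, 0.0455]
tcp_rot: [0.519, 3.098, 0.0]
ft_force: [-1.3, -0.3, 5.9]
grip_width: 0.0428
grip_force: 41.3
```

Emit:
carry_out(
  increments=[
    [[0,0,0],0],
    [[0,0,0],0],
    [[0,0,0],0],
    [[0,0,0],0],
    [[0,0,0],0],
    [[0,0,-0.2],0],
    [[0,0,-0.5],0],
    [[0,0,-0.7],0],
    [[0,0,-0.6],0],
    [[0,0,0],0],
    [[0,0,0],0],
    [[0,0,0],0],
  ],
  claw=65,
)

```text
time_s: 13.65
eef_pos: [0.6142, 0.0467, 0.1243]
tcp_rot: [-0.519, -3.097, 0.001]
ft_force: [-0.5, 0.4, -0.4]
grip_width: 0.0649
grip_force: 0.0
```

```bash
python3 go.py 431 81 125 71 431 81 41 71
```

```text
t 13.65 tcp [614.2  46.7 124.3] phi 71.0 tilt [-0.0013 -0.0001] w 64.9 gf 0.0 F [-0.5  0.4 -0.4]
shift units [ 4.61 -0.68 -0.01] yaw units -0.0
shift units [-0.   0.   2.1] yaw units 0.0
```

Emit:
carry_out(
  increments=[
    [[0.4,-0.08,0],0],
    [[0.8,-0.1,0],0],
    [[0.8,-0.1,0],0],
    [[0.8,-0.1,0],0],
    [[0.8,-0.1,0],0],
    [[0.7,-0.1,0],0],
    [[0.3,-0.1,0],0],
    [[0,0,0],0],
    [[0,0,0],0],
    [[0,0,0],0],
  ],
)

```text
time_s: 14.65
eef_pos: [0.4337, 0.0809, 0.1252]
tcp_rot: [0.519, 3.097, 0.0]
ft_force: [0.4, -0.7, 0.4]
grip_width: 0.0647
grip_force: 0.0
```

```bash
python3 - <<'E'
from h import *
from workcell import snapshot
s=snapshot("wrist"); cv2.imwrite("pics/w3.png",s["pixels"][:,:,::-1])
m=mask(s,(0,0,120),(179,60,255),(100,120,400,260)); P=deproj(s,m); T=P[(P[:,2]>.053)&(P[:,2]<.063)]
print(m.sum(),len(T),np.percentile(T[:,2],[10,50,90]),cv2.minEnclosingCircle((T[:,:2]*1e3).astype(np.float32)))
E
python3 go.py 431 81 125 71 431 81 41 71
```

```text
31028 2633 [0.05742336 0.05831352 0.05915755] ((453.3267822265625, 121.97686767578125), 70.31079864501953)
t 14.7 tcp [433.5  80.9 125.1] phi 71.0 tilt [0.0009 0.0001] w 65.0 gf 0.0 F [ 1.  -0.4 -0.1]
shift units [ 0.06 -0.02  0.  ] yaw units -0.01
shift units [ 0.  -0.   2.1] yaw units 0.0
```

Emit:
carry_out(
  increments=[
    [[0.07,-0.02,0.5],0],
    [[0,0,0.5],0],
    [[0,0,0.5],0],
    [[0,0,0.3],0],
    [[0,0,0.2],0],
    [[0,0,0.1],0],
    [[0,0,0],0],
    [[0,0,0],0],
  ],
)

```text
time_s: 15.5
eef_pos: [0.4296, 0.0812, 0.0415]
tcp_rot: [0.519, 3.098, 0.0]
ft_force: [0.3, -0.5, -0.4]
grip_width: 0.065
grip_force: 0.0
```

Emit:
carry_out(
  increments=[
    [[0,0,0],0],
    [[0,0,0],0],
    [[0,0,0],0],
    [[0,0,0],0],
    [[0,0,0],0],
    [[0,0,0],0],
    [[0,0,0],0],
  ],
  claw=30,
)

```text
time_s: 16.2
eef_pos: [0.4296, 0.0812, 0.0417]
tcp_rot: [0.519, 3.097, 0.001]
ft_force: [-1.1, 0.0, 5.5]
grip_width: 0.0431
grip_force: 39.8
```

```bash
python3 go.py 431 81 150 71 625 -28 150 71 625 -28 47 71
```

```text
t 16.2 tcp [429.6  81.2  41.7] phi 71.0 tilt [0.0011 0.0002] w 43.1 gf 39.8 F [-1.1  0.   5.5]
shift units [-0.04  0.01 -2.71] yaw units -0.0
shift units [-5.47 -1.    0.01] yaw units 0.0
shift units [ 0.   -0.    2.57] yaw units 0.0
```

Emit:
carry_out(
  increments=[
    [[0,0,-0.2],0],
    [[0,0,-0.5],0],
    [[0,0,-0.7],0],
    [[0,0,-0.7],0],
    [[-0.3,-0.1,-0.5],0],
    [[-0.7,-0.1,-0.1],0],
    [[-0.8,-0.2,0],0],
    [[-0.8,-0.1,0],0],
    [[-0.8,-0.2,0],0],
    [[-0.8,-0.1,0],0],
    [[-0.7,-0.1,0],0],
    [[-0.4,-0.1,0],0],
    [[-0.2,0,0],0],
    [[0,0,0],0],
    [[0,0,0],0],
    [[0,0,0],0],
  ],
)

```text
time_s: 17.8
eef_pos: [0.6232, -0.0278, 0.1491]
tcp_rot: [-0.518, -3.098, 0.0]
ft_force: [-0.6, -0.2, -0.4]
grip_width: 0.0426
grip_force: 41.0
```

```bash
python3 go.py 625 -28 46 71;  python3 - <<'E'
from workcell import snapshot
import cv2
s=snapshot("scene"); cv2.imwrite("pics/s2.png",cv2.resize(s["pixels"][150:340,130:400,::-1],None,fx=2,fy=2))
E
```

```text
t 17.8 tcp [623.2 -27.8 149.1] phi 71.0 tilt [-0.0008  0.0001] w 42.6 gf 41.0 F [-0.6 -0.2 -0.4]
shift units [-0.05  0.01  2.58] yaw units 0.0
```

View pics/s2.png

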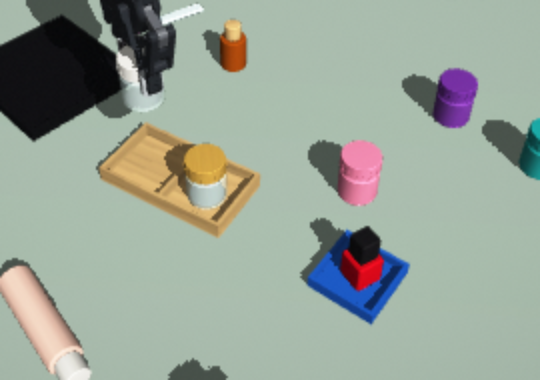

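The crop shows the polish standing in the stand at (363,257), brass upright in the right bay at (206,175) and oil untouched at (233,45). White is held upright at (140,85), above the empty bay.

Emit:
carry_out(
  increments=[
    [[-0.03,0,0.4],0],
    [[0,0,0.5],0],
    [[0,0,0.5],0],
    [[0,0,0.5],0],
    [[0,0,0.3],0],
    [[0,0,0.15],0],
    [[0,0,0.1],0],
    [[0,0,0.07],0],
    [[0,0,0.03],0],
    [[0,0,0.03],0],
    [[0,0,0],0],
    [[0,0,0],0],
  ],
)

```text
time_s: 19.05
eef_pos: [0.6255, -0.0288, 0.0462]
tcp_rot: [0.519, 3.098, 0.0]
ft_force: [0.3, 0.3, -1.8]
grip_width: 0.0432
grip_force: 41.0
```

```bash
python3 go.py 625 -28 45.5 71
```

```text
t 19.05 tcp [625.5 -28.8  46.2] phi 71.0 tilt [ 0.0005 -0.0001] w 43.2 gf 41.0 F [ 0.3  0.3 -1.8]
shift units [0.02 0.01 0.02] yaw units -0.0
```

Emit:
carry_out(
  increments=[
    [[0,0,0.015],0],
    [[0,0,0],0],
  ],
)

```text
time_s: 19.25
eef_pos: [0.6256, -0.0288, 0.0458]
tcp_rot: [0.519, 3.098, 0.0]
ft_force: [-1.0, -0.8, 4.6]
grip_width: 0.0431
grip_force: 41.4
```

Emit:
carry_out(
  increments=[
    [[0,0,0],0],
    [[0,0,0],0],
    [[0,0,0],0],
    [[0,0,0],0],
    [[0,0,0],0],
    [[0,0,-0.2],0],
    [[0,0,-0.5],0],
    [[0,0,-0.8],0],
    [[0,0,-0.8],0],
    [[0,0,-0.3],0],
    [[0,0,0],0],
    [[0,0,0],0],
  ],
  claw=56,
)

```text
time_s: 20.45
eef_pos: [0.6248, -0.0288, 0.1486]
tcp_rot: [-0.519, -3.098, 0.0]
ft_force: [-1.0, 0.4, -0.7]
grip_width: 0.0559
grip_force: 0.0
```

```bash
python3 go.py 418 -215.5 149 72.3 418 -215.5 18.5 72.3
```

```text
t 20.45 tcp [624.8 -28.8 148.6] phi 71.0 tilt [-0.0007 -0.    ] w 55.9 gf 0.0 F [-1.   0.4 -0.7]
shift units [ 3.37 -6.1  -0.01] yaw units -0.26
shift units [-0.    0.    3.26] yaw units 0.0
```

Emit:
carry_out(
  increments=[
    [[0.2,-0.4,0],0],
    [[0.4,-0.8,0],0],
    [[0.5,-0.9,0],0],
    [[0.5,-0.9,0],0],
    [[0.5,-0.9,0],0],
    [[0.5,-0.9,0],0],
    [[0.5,-0.8,0],0],
    [[0.27,-0.5,0],-0.26],
    [[0,0,0],0],
    [[0,0,0],0],
    [[0,0,0],0],
  ],
  claw=45,
)

```text
time_s: 21.55
eef_pos: [0.4184, -0.2152, 0.1488]
tcp_rot: [-0.484, -3.103, -0.001]
ft_force: [-0.5, 0.7, -0.1]
grip_width: 0.045
grip_force: 0.0
```

```bash
python3 go.py 418 -215.5 149 72.3
python3 - <<'E'
from h import *
from workcell import snapshot
s=snapshot("wrist"); cv2.imwrite("pics/w4.png",s["pixels"][:,:,::-1]); np.savez("w4.npz",**s)
E
```

```text
t 21.55 tcp [ 418.4 -215.2  148.8] phi 72.3 tilt [-0.0006  0.0005] w 45.0 gf 0.0 F [-0.5  0.7 -0.1]
shift units [ 0.01 -0.01 -0.01] yaw units -0.0
```

View pics/w4.png

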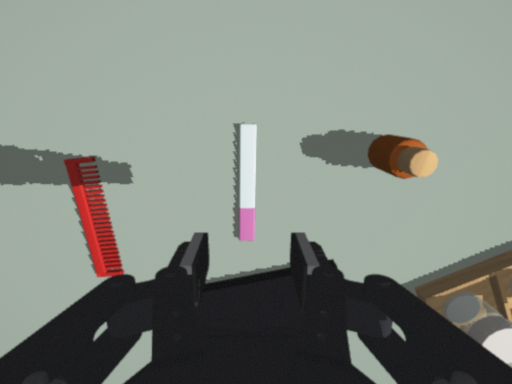

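The wrist view shows the file centred at (248,182), in line with the fingers. The comb is at (96,217), teeth side right, and the oil is at (400,157), well clear. I'll confirm file and comb numerically by ray casting.

Run:
```python
from h import *
s=dict(np.load("w4.npz")); hsv=cv2.cvtColor(s["pixels"],cv2.COLOR_RGB2HSV)
a=mask(s,(0,0,190),(179,80,255),(220,110,280,225)); b=mask(s,(140,80,60),(172,255,255),(220,190,280,245))
c=mask(s,(170,120,60),(10,255,255),(50,140,140,300))
for n,m,z in(("file",a|b,.006),("comb",c,.007)):
    r=cv2.minAreaRect((cast(s,np.argwhere(m)[:,::-1],z)[:,:2]*1e3).astype(np.float32)); print(n,m.sum(),[np.round(x,1) for x in r],np.median(deproj(s,m)[:,2]))
a=np.radians(-5.3); T=lambda x,y:(596+x*np.cos(a)-y*np.sin(a),-243+x*np.sin(a)+y*np.cos(a)); print(T(0,38),T(0,-32))
```

```text
file 1823 [array([ 416.5, -216.2]), array([ 16.1, 117.7]), np.float64(70.4)] 0.006375243237438998
comb 3069 [array([ 405. , -376.3]), array([ 29.9, 130.5]), np.float64(77.9)] 0.006502256671285664
(np.float64(599.5100823229693), np.float64(-205.1624614689859)) (np.float64(593.04414120171), np.float64(-274.8631903419066))
```

Emit:
carry_out(
  increments=[
    [[0,0,0.5],0],
    [[0,0,0.7],0],
    [[0,0,0.7],0],
    [[0,0,0.6],0],
    [[0,0,0.4],0],
    [[0,0,0.2],0],
    [[0,0,0.1],0],
    [[0,0,0.05],0],
    [[0,0,0],0],
    [[0,0,0],0],
  ],
)

```text
time_s: 22.6
eef_pos: [0.4188, -0.2157, 0.0199]
tcp_rot: [0.483, 3.103, -0.001]
ft_force: [-0.2, 0.2, 0.6]
grip_width: 0.045
grip_force: 0.0
```

Emit:
carry_out(
  increments=[
    [[0,0,0.035],0],
    [[0,0,0],0],
    [[0,0,0],0],
  ],
  claw=28,
)

```text
time_s: 22.9
eef_pos: [0.4184, -0.2156, 0.0181]
tcp_rot: [0.484, 3.104, -0.0]
ft_force: [0.8, 1.1, -1.5]
grip_width: 0.028
grip_force: 0.0
```

Emit:
carry_out(
  increments=[
    [[0,0,0],0],
    [[0,0,0],0],
    [[0,0,0],0],
    [[0,0,0],0],
    [[0,0,0],0],
    [[0,0,0],0],
    [[0,0,0],0],
  ],
  claw=5,
)

```text
time_s: 23.6
eef_pos: [0.4184, -0.2156, 0.0181]
tcp_rot: [0.484, 3.104, -0.0]
ft_force: [-1.0, 0.3, 5.8]
grip_width: 0.0151
grip_force: 39.2
```

```bash
python3 go.py 418 -215.5 80 72.3 599.5 -205.2 80 84.7 599.5 -205.2 23 84.7
```

```text
t 23.6 tcp [ 418.4 -215.6   18.1] phi 72.3 tilt [ 0.0002 -0.0001] w 15.1 gf 39.2 F [-1.   0.3  5.8]
shift units [ 0.01 -0.   -1.55] yaw units -0.0
shift units [-4.24  1.62  0.  ] yaw units -2.48
shift units [0.   0.   1.42] yaw units 0.0
```

Emit:
carry_out(
  increments=[
    [[0,0,-0.15],0],
    [[0,0,-0.4],0],
    [[0,0,-0.6],0],
    [[0,0,-0.4],0],
    [[-0.3,0.1,0],0],
    [[-0.6,0.22,0],0],
    [[-0.7,0.3,0],0],
    [[-0.8,0.3,0],0],
    [[-0.8,0.3,0],0],
    [[-0.7,0.3,0],0],
    [[-0.34,0.1,0],0],
    [[0,0,0],-0.8],
    [[0,0,0],-1],
    [[0,0,0],-0.68],
    [[0,0,0],0],
    [[0,0,0],0],
    [[0,0,0],0],
  ],
)

```text
time_s: 25.3
eef_pos: [0.5997, -0.2053, 0.0795]
tcp_rot: [-0.148, -3.138, -0.0]
ft_force: [-0.3, 0.8, 0.2]
grip_width: 0.0144
grip_force: 39.2
```

```bash
python3 go.py 599.5 -205.2 23 84.7;  python3 - <<'E'
from workcell import snapshot
import cv2
s=snapshot("wrist"); cv2.imwrite("pics/w5.png",s["pixels"][:,:,::-1])
E
```

```text
t 25.3 tcp [ 599.7 -205.3   79.5] phi 84.6 tilt [-0.0003  0.0001] w 14.4 gf 39.2 F [-0.3  0.8  0.2]
shift units [0.   0.   1.41] yaw units -0.02
```

View pics/w5.png

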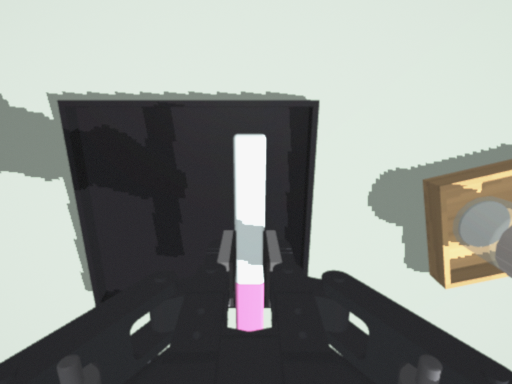

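The wrist view shows the file held straight at (250,230), parallel to the tray's side wall (x≈312) and inside the front wall (y≈103). I lower it.

Emit:
carry_out(
  increments=[
    [[0,0,0.4],0],
    [[0,0,0.5],0],
    [[0,0,0.3],0],
    [[0,0,0.1],0],
    [[0,0,0.06],0],
    [[0,0,0.04],0],
    [[0,0,0.02],0],
    [[0,0,0],0],
    [[0,0,0],0],
  ],
)

```text
time_s: 26.25
eef_pos: [0.5999, -0.2055, 0.0235]
tcp_rot: [0.146, 3.138, -0.0]
ft_force: [-0.1, 0.4, 0.2]
grip_width: 0.0143
grip_force: 39.2
```

```bash
python3 go.py 599.5 -205.2 22 84.7
```

```text
t 26.25 tcp [ 599.9 -205.5   23.5] phi 84.7 tilt [ 0.0007 -0.0002] w 14.3 gf 39.2 F [-0.1  0.4  0.2]
shift units [0.01 0.01 0.04] yaw units -0.0
```

Emit:
carry_out(
  increments=[
    [[0,0,0.02],0],
    [[0,0,0.015],0],
    [[0,0,0],0],
  ],
)

```text
time_s: 26.55
eef_pos: [0.5998, -0.2055, 0.0222]
tcp_rot: [0.146, 3.138, -0.0]
ft_force: [-0.8, 0.6, 4.7]
grip_width: 0.0144
grip_force: 39.7
```

Emit:
carry_out(
  increments=[
    [[0,0,0],0],
    [[0,0,0],0],
    [[0,0,0],0],
    [[0,0,0],0],
    [[0,0,0],0],
    [[0,0,-0.3],0],
    [[0,0,-0.7],0],
    [[0,0,-0.6],0],
    [[0,0,0],0],
    [[0,0,0],0],
    [[0,0,0],0],
  ],
  claw=34,
)

```text
time_s: 27.65
eef_pos: [0.5991, -0.2052, 0.0853]
tcp_rot: [-0.146, -3.137, -0.0]
ft_force: [-0.7, 0.7, 0.4]
grip_width: 0.034
grip_force: 0.0
```

```bash
python3 go.py 405 -376.5 86 78 405 -376.5 18.5 78
```

```text
t 27.65 tcp [ 599.1 -205.2   85.3] phi 84.7 tilt [-0.0009  0.0003] w 34.0 gf 0.0 F [-0.7  0.7  0.4]
shift units [ 4.43 -4.71 -0.02] yaw units 1.34
shift units [-0.   -0.    1.69] yaw units 0.0
```

Emit:
carry_out(
  increments=[
    [[0.3,-0.3,0],0],
    [[0.7,-0.7,0],0],
    [[0.8,-0.9,0],0],
    [[0.8,-0.9,0],0],
    [[0.8,-0.9,0],0],
    [[0.7,-0.7,0],0],
    [[0.33,-0.31,0],0],
    [[0,0,0],0.7],
    [[0,0,0],0.64],
    [[0,0,0],0],
    [[0,0,0],0],
  ],
  claw=48,
)

```text
time_s: 28.75
eef_pos: [0.4049, -0.3764, 0.0852]
tcp_rot: [-0.326, -3.124, -0.001]
ft_force: [-0.4, 0.1, -0.0]
grip_width: 0.0482
grip_force: 0.0
```

```bash
python3 go.py 405 -376.5 18.3 78
```

```text
t 28.75 tcp [ 404.9 -376.4   85.2] phi 78.1 tilt [-0.0009  0.0008] w 48.2 gf 0.0 F [-0.4  0.1 -0. ]
shift units [-0.   -0.    1.67] yaw units 0.01
```

Emit:
carry_out(
  increments=[
    [[0,0,0.4],0],
    [[0,0,0.6],0],
    [[0,0,0.4],0],
    [[0,0,0.2],0],
    [[0,0,0.08],0],
    [[0,0,0],0],
    [[0,0,0],0],
  ],
)

```text
time_s: 29.45
eef_pos: [0.4061, -0.3769, 0.0191]
tcp_rot: [0.328, 3.124, -0.001]
ft_force: [0.1, 0.5, 0.1]
grip_width: 0.0478
grip_force: 0.0
```

Emit:
carry_out(
  increments=[
    [[0,0,0],0],
    [[0,0,0],0],
    [[0,0,0],0],
    [[0,0,0],0],
    [[0,0,0],0],
    [[0,0,0],0],
    [[0,0,0],0],
  ],
  claw=15,
)

```text
time_s: 30.15
eef_pos: [0.4061, -0.377, 0.0194]
tcp_rot: [0.329, 3.123, -0.001]
ft_force: [-0.8, 1.3, 5.2]
grip_width: 0.0265
grip_force: 39.1
```

```bash
python3 go.py 405 -376.5 82 78 593.0 -274.9 82 84.7 593 -274.9 22.5 84.7
```

```text
t 30.15 tcp [ 406.1 -377.    19.4] phi 78.0 tilt [ 0.001  -0.0009] w 26.5 gf 39.1 F [-0.8  1.3  5.2]
shift units [ 0.03  0.   -1.56] yaw units -0.0
shift units [-4.07  3.46  0.  ] yaw units -1.34
shift units [0.   0.   1.49] yaw units 0.0
```

Emit:
carry_out(
  increments=[
    [[0,0,-0.15],0],
    [[0,0,-0.4],0],
    [[0,0,-0.6],0],
    [[0,0,-0.4],0],
    [[-0.3,0.3,0],0],
    [[-0.6,0.5,0],0],
    [[-0.7,0.6,0],0],
    [[-0.7,0.6,0],0],
    [[-0.7,0.6,0],0],
    [[-0.7,0.6,0],0],
    [[-0.34,0.26,0],0],
    [[0,0,0],-0.7],
    [[0,0,0],-0.64],
    [[0,0,0],0],
    [[0,0,0],0],
    [[0,0,0],0],
  ],
)

```text
time_s: 31.75
eef_pos: [0.5924, -0.2749, 0.0803]
tcp_rot: [-0.148, -3.138, -0.0]
ft_force: [-0.1, 0.2, -0.9]
grip_width: 0.0263
grip_force: 39.6
```

```bash
python3 go.py 593 -274.9 23.4 84.7;  python3 - <<'E'
from workcell import snapshot
import cv2
s=snapshot("wrist"); cv2.imwrite("pics/w6.png",s["pixels"][:,:,::-1])
E
```

```text
t 31.75 tcp [ 592.4 -274.9   80.3] phi 84.6 tilt [-0.0003  0.0001] w 26.3 gf 39.6 F [-0.1  0.2 -0.9]
shift units [-0.02  0.    1.42] yaw units -0.02
```

View pics/w6.png

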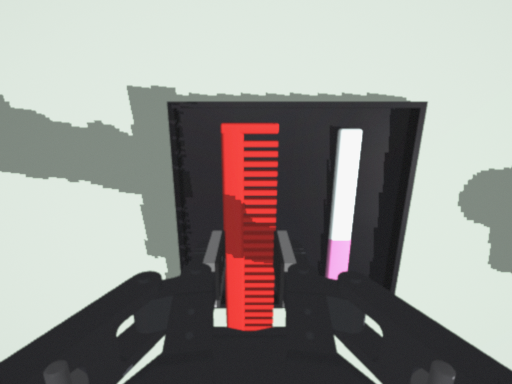

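The wrist view shows the file lying flat in the tray at (345,205). The comb is held parallel at (250,228), inside the tray's front wall (y≈104). I lower it and release.

Emit:
carry_out(
  increments=[
    [[0,0,0.4],0],
    [[0,0,0.5],0],
    [[0,0,0.3],0],
    [[0,0,0.12],0],
    [[0,0,0.06],0],
    [[0,0,0.04],0],
    [[0,0,0.02],0],
    [[0,0,0.01],0],
    [[0,0,0],0],
    [[0,0,0],0],
  ],
)

```text
time_s: 32.8
eef_pos: [0.5929, -0.275, 0.0235]
tcp_rot: [0.146, 3.137, -0.001]
ft_force: [-2.0, 0.1, 5.4]
grip_width: 0.0263
grip_force: 40.2
```

Emit:
carry_out(
  increments=[
    [[0,0,0],0],
    [[0,0,0],0],
    [[0,0,0],0],
    [[0,0,0],0],
    [[0,0,0],0],
    [[0,0,-0.3],0],
    [[0,0,-0.7],0],
    [[0,0,-0.9],0],
    [[0,0,-0.9],0],
    [[0.5,0,-0.5],0],
    [[0.9,0,0],0],
    [[0.9,0,0],0],
    [[0.9,0,0],0],
    [[0.9,0,0],0],
    [[0.9,0,0],0],
    [[0,0,0],0],
    [[0,0,0],0],
    [[0,0,0],0],
  ],
  claw=42,
)

```text
time_s: 34.6
eef_pos: [0.3947, -0.2569, 0.1553]
tcp_rot: [0.146, 3.136, -0.002]
ft_force: [0.4, -0.3, -0.1]
grip_width: 0.0417
grip_force: 0.0
```

Run:
```python
from h import *
from workcell import snapshot
t=snapshot("top"); s=snapshot("scene")
cv2.imwrite("pics/s3.png",cv2.resize(s["pixels"][100:340,80:460,::-1],None,fx=2,fy=2))
k=.64
def rep(n,m,lo=-1,s=t):
    P=deproj(s,m); P=P[P[:,2]>lo]; r=cv2.minAreaRect((P[:,:2]*1e3).astype(np.float32)); print(n,len(P),[np.round(x,1) for x in r],"z50",round(np.median(P[:,2])*1e3,1))
rep("comb",mask(t,(170,120,60),(10,255,255),(300,120,380,200)))
rep("file",mask(t,(0,0,130),(179,60,255),(300,128,370,195)))
rep("brass",mask(t,(15,150,60),(28,255,255),(220,128,250,170)),.05)
rep("white",mask(t,(0,0,120),(179,40,255),(245,128,280,170)),.05)
rep("polishcap",mask(t,(0,0,0),(179,255,40),(160,140,182,170)),.05)
rep("oilcap",mask(t,(9,40,120),(25,150,255),(270,205,290,228)),.06)
rep("oilcap s",mask(s,(9,40,120),(25,150,255),(238,155,256,174)),.06,s)
```

```text
comb 402 [array([ 590.3, -274.8]), array([ 32.6, 131.3]), np.float64(84.8)] z50 9.0
file 130 [array([ 580.1, -201.6]), array([14. , 81.2]), np.float64(84.6)] z50 9.0
brass 202 [array([615.2,  47.7]), array([41.4, 42.9]), np.float64(61.4)] z50 61.2
white 181 [array([625.9, -28. ]), array([39.2, 38.6]), np.float64(0.2)] z50 61.1
polishcap 68 [array([595.6, 233.1]), array([20.5, 20.6]), np.float64(71.4)] z50 65.7
oilcap 34 [array([426.1, -77.1]), array([13.6, 15.7]), np.float64(45.9)] z50 64.9
oilcap s 45 [array([428. , -78.6]), array([18.7, 20.1]), np.float64(41.1)] z50 64.4
```

View pics/s3.png

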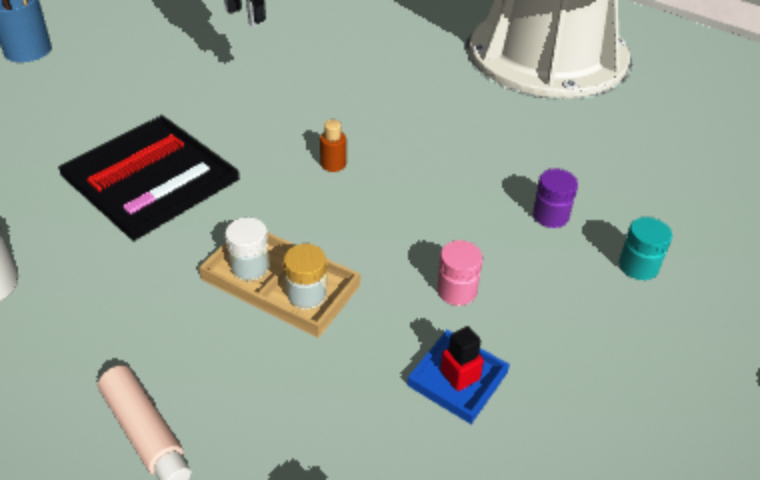

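The final view shows the comb (136,163) and file (166,189) flat in the tray, and white (247,248) and brass (306,275) upright in separate bays. The polish (463,358) stands in the stand, and the oil (333,147) has not moved. Everything is about 4 mm above its old height, as it should be on the container floors.

```bash
python3 -c "from workcell import finish_job; print(finish_job())"
```

```text
the job is handed in; nothing more can be done
None
```

The job is done and handed in: comb and file lie flat in the tray, one jar stands in each caddy bay, the polish stands in the blue stand and the oil bottle did not move, as the last camera check showed; no verdict came back.

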